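# Brush the rind offcuts off the trimming bed into the scrap tray

### The job

Take the blue brush from its mat and, with it, sweep all four rind offcuts off the open end of the trimming bed into the scrap tray; do not touch the offcuts with the hand. Leave the block of white cheese on the bed and the salad tub where they are, then stand the brush on its bristles on its mat again and let go.

Things in the scene. Friction and masses are not known exactly. Their poses are not given: they have to be found in the camera images.
- bed: Fixed trimming bed: white board 230 (x) by 300 (y) mm on a low steel frame. Origin: centre of its underside, on the counter; the board's top is 60 mm above it. x points away from the robot, give or take its yaw. Steel fences along both long sides: inner faces at x = -105 and +105 mm, tops 86 mm above the origin. The ends are described under the two bed_..._end points.
- bed_open_end (a point): Middle of the board's edge at the bed's open +y end (150 mm from its centre), on the board's top. No fence here: offcuts pushed over this edge drop into the tray. Axes of the bed.
- bed_plate_end (a point): Middle of the bed's other end (-y, 150 mm from its centre), on the board's top, at the inner face of an upright steel splash plate that rises 177 mm above the board. Axes of the bed.
- tray: Fixed open steel scrap tray on the counter, 2 mm beyond the bed's open end. 250 (x) by 158 (y) mm outside; walls and floor 4 mm thick; the wall next to the bed is 54 mm high, just below the board, the other three 70 mm. Origin: centre of its underside; axes along those of the bed.
- brush_mat: Fixed black rubber mat, 170 (x) by 100 (y) mm, 4 mm thick, on the counter at the left; the brush stands on it. Origin: centre of its underside.
- brush_grip (a point): Middle of the handle of the blue brush (250 g): a flat paddle 70 mm wide (x), 20 mm thick, 100 mm long, that rises from the head's top leaning 35 degrees from vertical toward the brush's +y. This point is 55 mm up the handle: 31.5 mm to +y of the head's centre, 89 mm above the underside. Axes of the whole brush: z is vertical as it stands. Take the broad faces, fingers pointing down along it.
- brush_head (a point): Centre of the brush's head, 23 mm above its flat underside. The head is 115 mm long (x), 40 mm deep (y) and 46 mm high; its bristles are stiff (rigid). The handle starts at the head's top, over its centre. Same axes as brush_grip.
- scrap_0_c (a point): Centre of a loose rind offcut lying on the bed: chunky bar, deep yellow with a brown-orange rind, 74 (x) by 28 (y) by 28 mm high, 60 g. At the start its long axis lies within 25 degrees of the bed's x.
- scrap_1_c (a point): Centre of a loose rind offcut lying on the bed: chunky bar, pale yellow with a light brown rind, 70 (x) by 28 (y) by 28 mm high, 60 g. At the start its long axis lies within 25 degrees of the bed's x.
- scrap_2_c (a point): Centre of a loose rind offcut lying on the bed: chunky bar, golden with a red-brown rind, 76 (x) by 28 (y) by 28 mm high, 60 g. At the start its long axis lies within 25 degrees of the bed's x.
- scrap_3_c (a point): Centre of a loose rind offcut lying on the bed: chunky bar, yellow with an orange rind, 66 (x) by 28 (y) by 28 mm high, 60 g. At the start its long axis lies within 25 degrees of the bed's x.
- block_c (a point): Centre of the block of white cheese, 74 (x) by 87 (y) by 43 mm high, 220 g, loose, that stands on the bed beside the far (+x) fence near the splash plate. It stays there.
- tub_c (a point): Centre of a loose round salad tub with green contents, 94 mm across, 51 mm high, on the counter between the tray and the brush's mat. It stays there.
Things that resemble listed ones, but are neither listed nor needed, are in the scene too. What is shaped like the part that bears scrap_2_c but black is not meant. What is shaped like the part that bears scrap_1_c but grey is not meant.

How it is judged:
On the way, in this order (a step that is already met when the one before it is completed fails the run):
1. the brush is lifted off its mat (height (world z) of brush_grip above 0.125 m), for 0.1 s.
2. all four offcuts lie in the scrap tray (x of scrap_0_c in the frame of tray between -0.121 and 0.121 m and y of scrap_0_c in the frame of tray between -0.07 and 0.075 m and z of each of scrap_0_c, scrap_1_c, scrap_2_c, scrap_3_c in the frame of tray below 0.07 m and x of scrap_1_c in the frame of tray between -0.121 and 0.121 m and y of scrap_1_c in the frame of tray between -0.07 and 0.075 m and x of scrap_2_c in the frame of tray between -0.121 and 0.121 m and y of scrap_2_c in the frame of tray between -0.07 and 0.075 m and x of scrap_3_c in the frame of tray between -0.121 and 0.121 m and y of scrap_3_c in the frame of tray between -0.07 and 0.075 m), for 0.2 s.
At the end, for the whole second after the job is handed in: All offcuts lie in the tray (centres between its walls, under 70 mm up); the brush stands upright (7 degrees) on its mat, head centre within 50 mm of the mat's centre; the cheese block moved under 15 mm, the tub under 20 mm; offcuts, brush and block at rest (all of step 2 and linear speed of each of scrap_0, scrap_1, scrap_2, scrap_3, brush, cheese_block below 0.02 m/s and horizontal distance between brush_head and brush_mat below 0.05 m and height (world z) of brush_head between 0.02 and 0.035 m and angle between brush_head's own z axis and vertical below 0.12 rad and distance of block_c from where it was at the start of the episode below 0.015 m and distance of tub_c from where it was at the start of the episode below 0.02 m); the robot touches nothing.
It fails at once if the fingers or the arm touch an offcut (contact force between any of the fingers, the arm and scrap_0 above 1 N or contact force between any of the fingers, the arm and scrap_1 above 1 N or contact force between any of the fingers, the arm and scrap_2 above 1 N or contact force between any of the fingers, the arm and scrap_3 above 1 N).
It fails at once if the cheese block on the bed is pushed more than 15 mm (distance of block_c from where it was at the start of the episode above 0.015 m).
It fails at once if the salad tub is pushed more than 20 mm (distance of tub_c from where it was at the start of the episode above 0.02 m).
It also fails if it takes over 72 s, if anything falls off the work surface, if the arm or the gripper's body presses on something with over 40 N, if the wrist force passes 120 N, or if a joint passes its speed limit or range.

### The arm

A 7-joint arm with a two-finger parallel gripper is mounted at the origin on a cart in front of the work surface, level with it; the furniture and walls round the work are solid. World frame = base frame: x ahead of the robot, y to its left, z up, the work surface at z = 0. Lengths are in m, angles in rad, forces in N, time in s.
With the tool pointing down it reaches from about 0.4 to 0.875 m from the base axis. Payload 19.3 kg.
Tool frame: the origin (TCP) lies where the fingers leave the gripper's body, on its centre line; the fingertips stand bot.tip_reach ahead of it and the grasp point (between the pads) lies 54 mm ahead of it (bot.tip_reach is the distance from the TCP to the fingertips, in m); z points along the fingers, y is the line along which they close (so a half turn about z gives the same grasp; the last joint's range is limited). The gripper opens to 85 mm and grips with 20 to 120 N. Pads are 22 mm wide; open, the fingers measure 114 mm over their backs; the gripper's body (76 mm by 85 mm) begins 54 mm behind the grasp point. The pads swing forward as they close: fully open they stand 13 mm farther back than shut.
Start: joints at [1.121, 0.521, -0.036, 1.599, 0.021, 1.021, -0.113], TCP at [0.232, -0.58, 0.304] pointing down, gripper open.
Joint ranges: [-2.91, 2.91], [-0.3, 2.13], [-1.5, 1.42], [0.17, 2.43], [-1.26, 4.41], [0.16, 1.93], [-2.52, 2.52]. Speed limits (rad/s): [1.89, 1.89, 2.39, 2.39, 3.01, 3.01, 3.01].

### API

Orientations are given as [roll, pitch, yaw] about the fixed x, y, z axes, in that order (R = Rz(yaw) Ry(pitch) Rx(roll)).
In Python, from workcell import bot gives the robot as it stands. The module is installed in compiled form; this text tells all that it offers.
- The arm moves only by the shell command python3 -m jog 'ROWS' [FORCE]. ROWS is JSON, a list that holds one entry, the list of rows, each a list of 7 numbers: the shift along the tool's x, y, z in mm, then the turn, a rotation vector about the tool's x, y, z in rad, then the opening, from 0 (shut) to 1 (fully open). In form: [[[tx, ty, tz, wx, wy, wz, fingers], ...]]. A call has 1 to 5 rows; each row shifts and turns the commanded pose from where the row before left it, along the tool's axes as they then stand; what a row does not reach is not made up. A row lasts 1/10 s, in which the tool goes at most 50 mm and 8.59 degrees, less where a joint would pass 70% of its speed; a pose out of reach is approached as far as the arm can. A call is refused whole if a number of a shift passes 50 or a number of a turn 0.15, either way. A call with a gripper value outside its range is refused whole. The fingers move at their own pace and stop on an object; FORCE is the grip in N (left out, the last holds). Time passes only in rows, so rows that do not move let the fingers close. It gives the time, the measured TCP pose, the force, the opening and the grip force at its end, in the units of the state.
- bot.observe(): the state, without advancing time (a new reading comes with each control period).
- bot.grab_frame(name): name is "scene" or "side" or "wrist"; returns a dict with "img" (420x560x3 uint8, red, green, blue), "intrinsics" (3x3 intrinsics, pixels), "R" (3x3) and "t" (3): a world point X has camera coordinates R X + t; the wrist camera has in their place "tool_from_camera" (4x4, takes a point from camera to tool coordinates, whose origin is the TCP and whose axes are the flange's). Camera axes: x right, y down, z forward; pixel columns grow to the right and rows downward; lengths in m; the calibration is good to about 2 mm. A picture is of the moment at which its call begins: read the wrist's pose just before it. There is no depth.
- bot.job_done(): hands the job in; it is judged then, once.
Trained networks look in a picture, given as the dict that the camera call returned (one of the last four; its "shot" number tells which), for a name from the list of things; names that differ only in an ending like _2 or _b are one class to them, and where a whole thing is asked for, a point or a joint stands for the part that bears it (a point fixed in the world has none). Each returns a list of dicts, best first, with "conf" (0 to 1); they miss things now and then, are a little off and sometimes report something else, mostly with a low value. They report only what shows in the picture. A call takes as long as a camera call. They do not tell look-alikes from the thing itself.
- bot.trace(query, picture): "region" (420x560 bool, what is visible of it).
- bot.spot_point(query, picture): "xyz" ([x, y, z] in m, in world coordinates, good to about 4 mm: a listed point, or the origin of a listed thing).
The state is a dict: "clock": time; "qpos": joint angles; "qd": joint speeds; "joint_efforts": joint torques, N m; "position": TCP position; "tool_rot": TCP orientation; "force": force on the tool from outside, world axes, zero at the start; "moment": the same for the moment, N m; "grip_width": finger opening in m; "finger_force": force on a finger pad.
Only numpy, scipy, OpenCV 4.12 (cv2) and the standard library are available. Lean on these libraries where they do the work, as an engineer would, in place of code of your own. Each camera call takes 0.05 s, during which the arm holds its last target. There are 200 camera calls.

## Working session

There is one attempt and no reset: what is moved stays moved. The work goes in short steps, Python scripts to look and compute and a shell command to move; the robot and the scene stay as the last step left them, time stands still between calls to the robot, and variables do not carry over. Pictures are saved under pics/ and viewed, at most 10 in all, crops included, and the job is handed in when it is done.

```bash
mkdir -p pics; cat > look.py <<'E'
from workcell import bot
import cv2,numpy as np
E
python3 - <<'E'
from look import *
o=bot.observe(); print({k:np.round(v,3) for k,v in o.items()}, bot.tip_reach)
for cam in ["scene","side"]:
    f=bot.grab_frame(cam); cv2.imwrite(f"pics/{cam}0.png",f["img"][:,:,::-1])
    for n in ["bed","bed_open_end","bed_plate_end","tray","brush_mat","brush_grip","brush_head","scrap_0_c","scrap_1_c","scrap_2_c","scrap_3_c","block_c","tub_c"]:
        try: print(cam,n,[(np.round(d["xyz"],3).tolist(),round(d["conf"],2)) for d in bot.spot_point(n,f)[:3]])
        except Exception as e: print(n,e)
E
```

```text
{'clock': np.float64(0.0), 'qpos': array([ 1.121,  0.522, -0.036,  1.6  ,  0.021,  1.021, -0.113]), 'qd': array([-0.001,  0.002, -0.   ,  0.002, -0.001,  0.   ,  0.002]), 'joint_efforts': array([-1.0000e-03, -9.2711e+01,  1.9800e+00, -3.6992e+01,  1.8000e-02,
        8.0000e-03,  0.0000e+00]), 'position': array([ 0.232, -0.58 ,  0.303]), 'tool_rot': array([-3.14,  0.  ,  0.38]), 'force': array([-0.494,  0.834, -0.435]), 'moment': array([ 0.006, -0.048,  0.02 ]), 'finger_force': np.float64(0.0), 'grip_width': np.float64(0.085)} 0.0726
scene bed [([0.55, -0.118, 0.002], 0.67), ([0.435, 0.374, 0.002], 0.45)]
scene bed_open_end [([0.56, 0.036, 0.063], 0.59)]
scene bed_plate_end [([0.531, -0.264, 0.063], 0.74)]
scene tray [([0.571, 0.115, 0.004], 0.81), ([0.453, 0.375, 0.024], 0.53), ([0.506, -0.095, 0.078], 0.24)]
scene brush_mat [([0.437, 0.376, 0.002], 0.86)]
scene brush_grip [([0.428, 0.4, 0.091], 0.64), ([0.435, 0.374, -0.0], 0.27)]
scene brush_head [([0.454, 0.375, 0.024], 0.62)]
scene scrap_0_c [([0.617, -0.02, 0.076], 0.79), ([0.648, 0.305, 0.029], 0.69)]
scene scrap_1_c [([0.329,
[... 332 characters left out ...]
 0.0], 0.57)]
side bed_open_end [([0.567, 0.036, 0.063], 0.96)]
side bed_plate_end [([0.53, -0.259, 0.062], 0.96)]
side tray [([0.576, 0.113, -0.004], 0.57)]
side brush_mat [([0.431, 0.377, -0.002], 0.75)]
side brush_grip [([0.425, 0.402, 0.093], 0.75)]
side brush_head [([0.45, 0.383, 0.025], 0.77)]
side scrap_0_c [([0.616, -0.016, 0.069], 0.64)]
side scrap_1_c [([0.51, -0.007, 0.071], 0.83), ([0.335, -0.19, 0.014], 0.51)]
side scrap_2_c [([0.511, -0.093, 0.075], 0.83), ([0.344, -0.034, 0.011], 0.73)]
side scrap_3_c [([0.49, -0.173, 0.07], 0.7), ([0.453, 0.381, 0.025], 0.51)]
side block_c [([0.6, -0.205, 0.084], 0.66)]
side tub_c [([0.645, 0.307, 0.022], 0.76), ([0.51, -0.093, 0.074], 0.49)]
```

View pics/scene0.png

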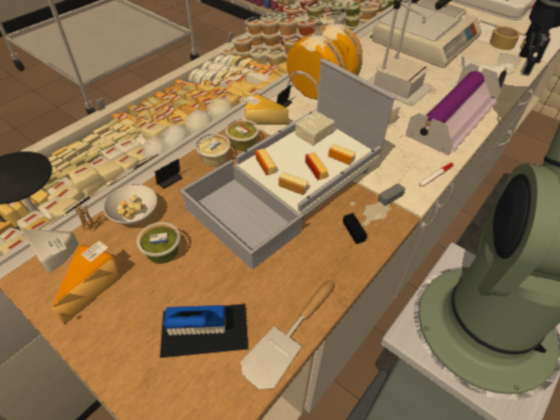

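View pics/side0.png

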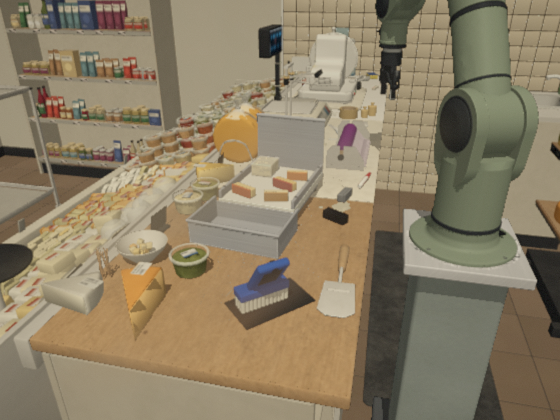

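The scene picture shows the bed with its four offcuts at about (265,160), (316,165), (342,155) and (294,183), and the block at (315,125). The tray is at (243,215), the tub at (160,240), and the brush on its mat at (195,320) with its handle leaning. The black and grey bars at (355,228) and (391,194) lie on the counter, so they are decoys. Next I need the brush's yaw.

```bash
cat >> look.py <<'E'
from scipy.spatial.transform import Rotation as Ro
def rectify(f,z,x0,x1,y0,y1,s=0.001):
    # top view at height z: image right = -y, up = +x
    P=f["intrinsics"]@np.c_[f["R"],f["t"]]
    H=P@np.array([[0,-s,x1],[-s,0,y1],[0,0,z],[0,0,1]])
    return cv2.warpPerspective(f["img"],np.linalg.inv(H),(int((y1-y0)/s),int((x1-x0)/s)))
def tool_for(yaw,grip):
    "tool pose that holds the brush of this yaw with its grip point there"
    h=np.radians(35); b=Ro.from_euler('z',yaw)
    z=b.apply([0,-np.sin(h),-np.cos(h)]); x=b.apply([1,0,0])
    R=np.c_[x,np.cross(z,x),z]
    return R,np.array(grip)-0.054*z
def plan(R1,p1,n):
    "what each of n rows has to do from the measured pose"
    o=bot.observe(); R=Ro.from_euler('xyz',o["tool_rot"]); p=o["position"]
    w=(R.inv()*Ro.from_matrix(R1)).as_rotvec()/n
    for i in range(n):
        print(np.round(R.inv().apply(p1-p)/(n)*1000,1) if 0 else np.round(R.inv().apply((p1-p)/n)*1000,1),np.round(w,3))
        R=R*Ro.from_rotvec(w)
E
python3 - <<'E'
from look import *
f=bot.grab_frame("scene"); g=bot.grab_frame("side")
a=rectify(f,0.004,.33,.55,.27,.47); b=rectify(g,0.004,.33,.55,.27,.47)
c=rectify(f,0.0,.33,.55,.27,.47)
im=np.hstack([a,b])[:,:,::-1]; cv2.imwrite("pics/top.png",cv2.resize(im,None,fx=2,fy=2))
def rect(fr,q,z,lim):
    r=bot.trace(q,fr)[0]["region"].astype(np.uint8)*255
    t=rectify({**fr,"img":r},z,*lim); p=np.argwhere(t>128)[:,::-1].astype(np.float32)
    return cv2.minAreaRect(p)
for fr in (f,g):
    print("mat",rect(fr,"brush_mat",.004,(.33,.55,.27,.5)))
    for k in range(4): print(k,rect(fr,f"scrap_{k}_c",.088,(.4,.75,-.3,.1)))
E
```

```text
mat ((122.84022521972656, 120.03131866455078), (171.2494659423828, 103.19254302978516), 43.91907501220703)
0 ((108.99362182617188, 147.6783447265625), (38.627403259277344, 99.04258728027344), 28.610458374023438)
1 ((0.0, 0.0), (0.0, 0.0), 0.0)
2 ((0.0, 0.0), (0.0, 0.0), 0.0)
3 ((256.0412292480469, 273.73944091796875), (73.65753936767578, 56.372291564941406), 82.7249984741211)
mat ((124.17649841308594, 120.72476959228516), (172.53982543945312, 103.97132110595703), 44.50608444213867)
0 ((93.89337921142578, 144.42596435546875), (64.96788787841797, 112.63607788085938), 29.577838897705078)
1 ((199.5, 211.5), (273.0, 399.0), 90.0)
2 ((0.0, 0.0), (0.0, 0.0), 0.0)
3 ((0.0, 0.0), (0.0, 0.0), 0.0)
```

View pics/top.png

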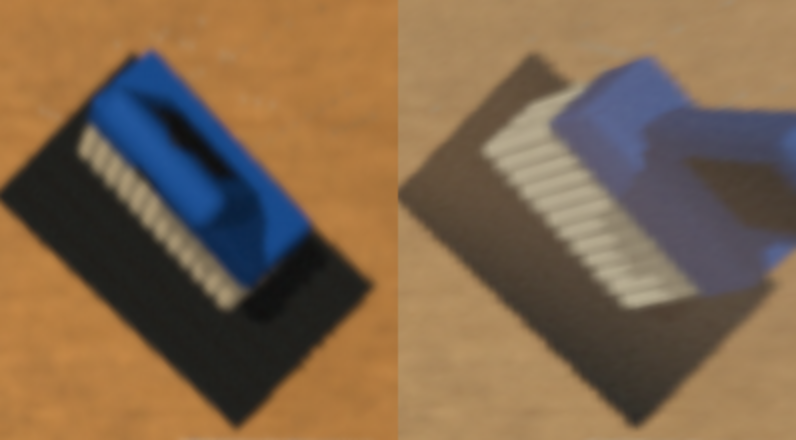

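The mat centre is (0.430, 0.376) with yaw about 45.5°. The brush yaw is about 44° and the bristle edge in the rectified views agrees with the networks' head position. Next I plan the approach: up, then across over the bed to a pre-grasp.

```bash
python3 - <<'E'
from look import *
R,p=tool_for(.77,[.429,.401,.093]); pre=p-0.11*R[:,2]; print(p,pre,Ro.from_matrix(R).as_euler('xyz'))
print("A"); 
R0=Ro.from_euler('xyz',[-3.14,0,.38]).as_matrix()
plan(R0,np.array([.5,-.25,.45]),10)
E
```

```text
[0.40743851 0.42323594 0.13723421] [0.36351697 0.46853137 0.22734094] [2.53072742e+00 2.22044605e-16 7.70000000e-01]
A
[ 37.2 -20.7 -14.6] [ 0. -0. -0.]
[ 37.2 -20.7 -14.6] [ 0. -0. -0.]
[ 37.2 -20.8 -14.6] [ 0. -0. -0.]
[ 37.2 -20.8 -14.6] [ 0. -0. -0.]
[ 37.2 -20.8 -14.6] [ 0. -0. -0.]
[ 37.2 -20.8 -14.6] [ 0. -0. -0.]
[ 37.2 -20.8 -14.6] [ 0. -0. -0.]
[ 37.2 -20.8 -14.6] [ 0. -0. -0.]
[ 37.2 -20.8 -14.6] [ 0. -0. -0.]
[ 37.2 -20.8 -14.6] [ 0. -0. -0.]
```

```bash
python3 -m jog '[[[10,0,-40,0,0,0,1],[30,-10,-40,0,0,0,1],[37,-20,-40,0,0,0,1],[37,-20,-20,0,0,0,1],[37,-22,0,0,0,0,1]]]'
python3 -m jog '[[[37,-24,0,0,0,0,1],[37,-24,0,0,0,0,1],[37,-24,0,0,0,0,1],[37,-24,0,0,0,0,1],[37,-24,0,0,0,0,1]]]'
python3 - <<'E'
from look import *
R,p=tool_for(.77,[.429,.401,.093]); pre=p-0.11*R[:,2]
plan(R,pre,20); print(bot.observe()["qpos"])
E
```

```text
clock: 2.5
position: [0.3422, -0.4618, 0.4406]
tool_rot: [3.137, -0.001, 0.379]
force: [0.6, -0.1, -0.4]
grip_width: 0.0856
finger_force: 0.0
clock: 3.0
position: [0.4691, -0.2809, 0.4378]
tool_rot: [3.141, -0.0, 0.38]
force: [0.6, -0.1, -0.2]
grip_width: 0.085
finger_force: 0.0
[  9.  -36.8  10.5] [-0.03   0.006 -0.019]
[  9.6 -36.9   9.5] [-0.03   0.006 -0.019]
[ 10.3 -37.    8.4] [-0.03   0.006 -0.019]
[ 10.9 -37.    7.4] [-0.03   0.006 -0.019]
[ 11.6 -37.    6.3] [-0.03   0.006 -0.019]
[ 12.2 -36.9   5.3] [-0.03   0.006 -0.019]
[ 12.9 -36.9   4.2] [-0.03   0.006 -0.019]
[ 13.6 -36.7   3.2] [-0.03   0.006 -0.019]
[ 14.3 -36.5   2.2] [-0.03   0.006 -0.019]
[ 14.9 -36.3   1.2] [-0.03   0.006 -0.019]
[ 15.6 -36.    0.2] [-0.03   0.006 -0.019]
[ 16.3 -35.7  -0.8] [-0.03   0.006 -0.019]
[ 17.  -35.4  -1.8] [-0.03   0.006 -0.019]
[ 17.7 -35.   -2.8] [-0.03   0.006 -0.019]
[ 18.3 -34.5  -3.7] [-0.03   0.006 -0.019]
[ 19.  -34.1  -4.6] [-0.03   0.006 -0.019]
[ 19.7 -33.5  -5.5] [-0.03   0.006 -0.019]
[ 20.3 -33.   -6.4] [-0.03   0.006 -0.019]
[ 21.  -32.4  -7.3] [-0.03   0.006 -0.019]
[ 21.7 -31.8  -8.1] [-0.03   0.006 -0.019]
[ 0.57639603  0.28394955 -0.18818724  1.61565499  0.05543535  1.24676498
 -0.81327357]
```

```bash
python3 -m jog '[[[12,-37,6,-0.03,0.006,-0.02,1],[12,-37,5,-0.03,0.006,-0.02,1],[12,-37,4,-0.03,0.006,-0.02,1],[12,-37,3,-0.03,0.006,-0.02,1],[12,-37,2,-0.03,0.006,-0.02,1]]]'
python3 -m jog '[[[12,-37,0,-0.03,0.006,-0.02,1],[12,-37,0,-0.03,0.006,-0.02,1],[12,-37,-1,-0.03,0.006,-0.02,1],[12,-37,-1,-0.03,0.006,-0.02,1],[13,-37,-2,-0.03,0.006,-0.02,1]]]'
python3 -m jog '[[[15,-36,0,-0.03,0.006,-0.02,1],[15,-36,0,-0.03,0.006,-0.02,1],[15,-36,-1,-0.03,0.006,-0.02,1],[15,-35,-2,-0.03,0.006,-0.02,1],[15,-35,-3,-0.03,0.006,-0.02,1]]]'
python3 - <<'E'
from look import *
R,p=tool_for(.77,[.429,.401,.093]); pre=p-0.11*R[:,2]
plan(R,pre,6); print(bot.observe()["qpos"])
E
```

```text
clock: 3.5
position: [0.4481, -0.0888, 0.4071]
tool_rot: [2.989, -0.023, 0.483]
force: [0.9, -0.1, 0.8]
grip_width: 0.0856
finger_force: 0.0
clock: 4.0
position: [0.4109, 0.0993, 0.3738]
tool_rot: [2.836, -0.031, 0.586]
force: [1.5, -0.2, -0.7]
grip_width: 0.0857
finger_force: 0.0
clock: 4.5
position: [0.3741, 0.2807, 0.3174]
tool_rot: [2.683, -0.021, 0.69]
force: [0.9, 0.3, 0.3]
grip_width: 0.0853
finger_force: 0.0
[ 18.3 -29.5   2.6] [-0.025  0.004 -0.013]
[ 18.6 -29.3   2. ] [-0.025  0.004 -0.013]
[ 19.  -29.1   1.3] [-0.025  0.004 -0.013]
[ 19.4 -28.9   0.6] [-0.025  0.004 -0.013]
[ 19.8 -28.6  -0. ] [-0.025  0.004 -0.013]
[ 20.2 -28.3  -0.7] [-0.025  0.004 -0.013]
[-0.4615393   0.35903041 -0.68462248  1.97986975  0.70265391  1.18915704
 -2.39455449]
```

Joint 7 nears its limit, so I'll use the half-turned grasp.

```bash
sed -i 's/x=b.apply(\[1,0,0\])/x=b.apply([-1,0,0])/' look.py
python3 -m jog '[[[0,0,0,0,0,-0.15,1],[0,0,0,0,0,-0.15,1],[0,0,0,0,0,-0.15,1],[0,0,0,0,0,-0.15,1],[0,0,0,0,0,-0.15,1]]]'
python3 -m jog '[[[0,0,0,0,0,-0.15,1],[0,0,0,0,0,-0.15,1],[0,0,0,0,0,-0.15,1],[0,0,0,0,0,-0.15,1],[0,0,0,0,0,-0.15,1]]]'
python3 -m jog '[[[0,0,0,0,0,-0.15,1],[0,0,0,0,0,-0.15,1],[0,0,0,0,0,-0.15,1],[0,0,0,0,0,-0.15,1],[0,0,0,0,0,-0.15,1]]]'
python3 - <<'E'
from look import *
R,p=tool_for(.77,[.429,.401,.093]); pre=p-0.11*R[:,2]
plan(R,pre,10); print(bot.observe()["qpos"])
E
```

```text
clock: 5.0
position: [0.3745, 0.2793, 0.3178]
tool_rot: [2.785, 0.292, 1.388]
force: [0.8, -0.7, 1.0]
grip_width: 0.0854
finger_force: 0.0
clock: 5.5
position: [0.3746, 0.2792, 0.3178]
tool_rot: [3.088, 0.454, 2.179]
force: [0.6, 0.1, 0.2]
grip_width: 0.085
finger_force: 0.0
clock: 6.0
position: [0.3746, 0.2792, 0.3178]
tool_rot: [-2.856, 0.362, 2.994]
force: [-0.6, 0.8, 0.3]
grip_width: 0.0853
finger_force: 0.0
[ 6.8 19.8  1.6] [ 0.013 -0.009 -0.096]
[ 4.9 20.4  1.2] [ 0.013 -0.009 -0.096]
[ 2.9 20.8  0.9] [ 0.013 -0.009 -0.096]
[ 0.9 21.   0.6] [ 0.013 -0.009 -0.096]
[-1.1 21.   0.4] [ 0.013 -0.009 -0.096]
[-3.1 20.8  0.1] [ 0.013 -0.009 -0.096]
[-5.1 20.4 -0.1] [ 0.013 -0.009 -0.096]
[-7.  19.8 -0.3] [ 0.013 -0.009 -0.096]
[-8.9 19.  -0.5] [ 0.013 -0.009 -0.096]
[-10.7  18.1  -0.7] [ 0.013 -0.009 -0.096]
[-0.19403285  0.46862082 -1.06067779  1.96989102  0.82702301  1.32924805
 -0.2581735 ]
```

```bash
python3 -m jog '[[[7,20,2,0.013,-0.009,-0.096,1],[5,20,1,0.013,-0.009,-0.096,1],[3,21,1,0.013,-0.009,-0.096,1],[1,21,1,0.013,-0.009,-0.096,1],[-1,21,0,0.013,-0.009,-0.096,1]]]'
python3 -m jog '[[[-3,21,0,0.013,-0.009,-0.096,1],[-5,20,0,0.013,-0.009,-0.096,1],[-7,20,0,0.013,-0.009,-0.096,1],[-9,19,-1,0.013,-0.009,-0.096,1],[-11,18,-1,0.013,-0.009,-0.096,1]]]'
python3 - <<'E'
from look import *
o=bot.observe();f=bot.grab_frame("wrist"); cv2.imwrite("pics/w1.png",f["img"][:,:,::-1])
for n in ["brush_grip","brush_head"]: print([(np.round(d["xyz"],3).tolist(),round(d["conf"],2)) for d in bot.spot_point(n,f)[:2]])
R,p=tool_for(.77,[.429,.401,.093]); pre=p-0.11*R[:,2]
plan(R,pre,1); print(bot.observe()["qpos"])
E
```

```text
clock: 6.5
position: [0.3693, 0.3747, 0.2718]
tool_rot: [-2.648, 0.219, -2.811]
force: [0.2, 0.1, 0.9]
grip_width: 0.0854
finger_force: 0.0
clock: 7.0
position: [0.3645, 0.4699, 0.2273]
tool_rot: [-2.533, 0.003, -2.376]
force: [0.1, 0.1, 0.5]
grip_width: 0.0855
finger_force: 0.0
[]
[([0.453, 0.378, 0.028], 0.86)]
[ 1.1 -0.8  0.1] [ 0.003 -0.001 -0.008]
[-0.6213846   0.88976751 -1.01121236  1.64479958  1.0924135   1.64900557
  0.40265111]
```

View pics/w1.png

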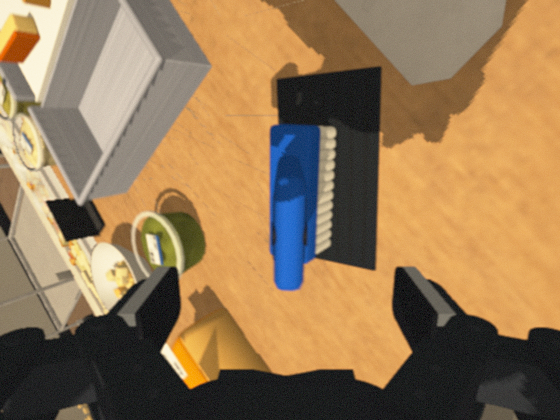

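The wrist picture shows the handle edge-on at column 288, midway between the fingers at 165 and 410, and parallel to the image axis. I'll advance and grip.

```bash
python3 -m jog '[[[1,-1,27,0,0,-0.008,1],[0,0,27,0,0,0,1],[0,0,25,0,0,0,1],[0,0,20,0,0,0,1],[0,0,11,0,0,0,1]]]' 60
python3 -m jog '[[[0,0,0,0,0,0,1],[0,0,0,0,0,0,0],[0,0,0,0,0,0,0],[0,0,0,0,0,0,0],[0,0,0,0,0,0,0]]]' 60
python3 -m jog '[[[0,0,0,0,0,0,0],[0,0,0,0,0,0,0],[0,0,0,0,0,0,0]]]' 60
python3 - <<'E'
from look import *
o=bot.observe();f=bot.grab_frame("scene"); g=bot.grab_frame("side"); cv2.imwrite("pics/s2.png",np.hstack([f["img"][200:420,60:340],g["img"][200:420,140:420]])[:,:,::-1])
print(o["position"],o["tool_rot"],o["qpos"])
E
```

```text
clock: 7.65
position: [0.409, 0.4214, 0.1368]
tool_rot: [-2.533, -0.0, -2.374]
force: [0.0, -0.4, 1.0]
grip_width: 0.0859
finger_force: 0.0
clock: 8.15
position: [0.4078, 0.4232, 0.1385]
tool_rot: [-2.534, 0.001, -2.372]
force: [0.3, -0.1, 0.0]
grip_width: 0.0282
finger_force: 0.0
clock: 8.45
position: [0.4079, 0.4228, 0.1381]
tool_rot: [-2.534, 0.0, -2.372]
force: [-0.6, -0.1, -1.9]
grip_width: 0.0173
finger_force: 58.0
[0.40794243 0.42284739 0.13805741] [-2.53384218e+00  3.10077267e-04 -2.37248250e+00] [-0.54327563  0.98414497 -0.94542068  1.73631696  1.21860678  1.52276122
  0.36514081]
```

View pics/s2.png

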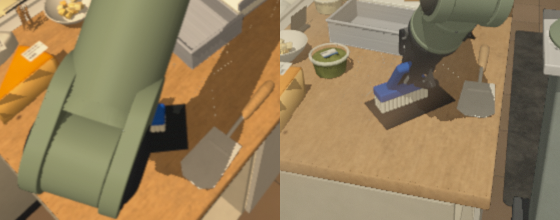

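Grip looks sound. I'll lift, then plan to above the start of sweep 1.

```bash
cat >> look.py <<'E'
BY=-0.11; BC=np.array([.547,-.113])
def bed(x,y,under,dyaw=0):
    "tool pose that puts the head's centre at bed x,y with its underside at height under"
    c,s=np.cos(BY),np.sin(BY); hd=BC+[c*x-s*y,s*x+c*y]; b=BY+dyaw
    g=[hd[0]-np.sin(b)*.0315,hd[1]+np.cos(b)*.0315,under+.090]
    return tool_for(b,g)
def where():
    o=bot.observe(); R=Ro.from_euler('xyz',o["tool_rot"]); yaw=o["tool_rot"][2]+np.pi
    g=o["position"]+.054*R.apply([0,0,1]); tilt=R.as_matrix()
    hd=g[:2]+.0315*np.array([np.sin(yaw),-np.cos(yaw)]); d=hd-BC
    c,s=np.cos(BY),np.sin(BY)
    print("head bed",np.round([c*d[0]+s*d[1],-s*d[0]+c*d[1]],4),"under",round(g[2]-.09,4),"yaw",round((yaw+np.pi)%(2*np.pi)-np.pi-BY,3),"rot",np.round(o["tool_rot"],3),"F",np.round(o["force"],1),"w",o["grip_width"],"q",np.round(o["qpos"],2))
E
python3 -m jog '[[[0,-14,-21,0,0,0,0],[0,-23,-33,0,0,0,0],[0,-23,-33,0,0,0,0],[0,-23,-33,0,0,0,0],[0,-20,-28,0,0,0,0]]]'
python3 -m jog '[[[0,0,0,0,0,0,0],[0,0,0,0,0,0,0]]]'
python3 - <<'E'
from look import *
where(); plan(*bed(-.043,-.115,.2),20)
E
```

```text
clock: 9.05
position: [0.4078, 0.4227, 0.3205]
tool_rot: [-2.534, 0.001, -2.372]
force: [0.6, 0.0, -2.8]
grip_width: 0.0177
finger_force: 58.1
clock: 9.25
position: [0.4081, 0.4226, 0.3186]
tool_rot: [-2.534, 0.001, -2.373]
force: [0.7, -0.0, -2.8]
grip_width: 0.0171
finger_force: 58.0
head bed [-0.1489  0.4774] under 0.1843 yaw 0.879 rot [-2.534e+00  1.000e-03 -2.373e+00] F [ 0.7 -0.  -2.8] w 0.017096614444639203 q [-0.48  0.74 -1.06  1.64  1.04  1.68  0.58]
[ 17.  -20.2  13.1] [0.    0.025 0.036]
[ 15.9 -20.8  13.5] [0.    0.025 0.036]
[ 14.8 -21.4  13.9] [0.    0.025 0.036]
[ 13.7 -21.9  14.3] [0.    0.025 0.036]
[ 12.5 -22.4  14.6] [0.    0.025 0.036]
[ 11.4 -22.8  14.9] [0.    0.025 0.036]
[ 10.2 -23.2  15.2] [0.    0.025 0.036]
[  8.9 -23.5  15.4] [0.    0.025 0.036]
[  7.7 -23.8  15.7] [0.    0.025 0.036]
[  6.4 -24.1  15.8] [0.    0.025 0.036]
[  5.2 -24.3  16. ] [0.    0.025 0.036]
[  3.9 -24.4  16.1] [0.    0.025 0.036]
[  2.6 -24.5  16.2] [0.    0.025 0.036]
[  1.3 -24.6  16.2] [0.    0.025 0.036]
[ -0.  -24.6  16.3] [0.    0.025 0.036]
[ -1.3 -24.6  16.2] [0.    0.025 0.036]
[ -2.6 -24.5  16.2] [0.    0.025 0.036]
[ -3.9 -24.4  16.1] [0.    0.025 0.036]
[ -5.2 -24.2  16. ] [0.    0.025 0.036]
[ -6.4 -24.   15.9] [0.    0.025 0.036]
```

```bash
python3 -m jog '[[[17,-20,13,0,0.025,0.036,0],[16,-21,13,0,0.025,0.036,0],[15,-21,14,0,0.025,0.036,0],[14,-22,14,0,0.025,0.036,0],[12,-22,15,0,0.025,0.036,0]]]'
python3 -m jog '[[[11,-23,15,0,0.025,0.036,0],[10,-23,15,0,0.025,0.036,0],[9,-23,15,0,0.025,0.036,0],[8,-24,16,0,0.025,0.036,0],[6,-24,16,0,0.025,0.036,0]]]'
python3 -m jog '[[[5,-24,16,0,0.025,0.036,0],[4,-24,16,0,0.025,0.036,0],[3,-25,16,0,0.025,0.036,0],[1,-25,16,0,0.025,0.036,0],[0,-25,16,0,0.025,0.036,0]]]'
python3 - <<'E'
from look import *
where(); plan(*bed(-.043,-.115,.2),5)
E
```

```text
clock: 9.75
position: [0.4301, 0.2761, 0.3209]
tool_rot: [-2.534, -0.002, -2.593]
force: [0.2, -0.4, -1.8]
grip_width: 0.0173
finger_force: 57.9
clock: 10.25
position: [0.4531, 0.1308, 0.3246]
tool_rot: [-2.534, -0.001, -2.813]
force: [0.8, -0.5, -2.1]
grip_width: 0.0173
finger_force: 57.9
clock: 10.75
position: [0.4756, -0.015, 0.3292]
tool_rot: [-2.534, -0.001, -3.032]
force: [-0.0, 0.1, -2.3]
grip_width: 0.0172
finger_force: 57.9
head bed [-0.0682  0.0288] under 0.1948 yaw 0.22 rot [-2.534e+00 -1.000e-03 -3.032e+00] F [-0.   0.1 -2.3] w 0.017173936435431858 q [ 0.35  0.46 -0.97  1.96  0.9   1.41  0.66]
[ -1.4 -24.7  16. ] [0.001 0.025 0.036]
[ -2.7 -24.7  15.9] [0.001 0.025 0.036]
[ -3.9 -24.5  15.9] [0.001 0.025 0.036]
[ -5.2 -24.4  15.8] [0.001 0.025 0.036]
[ -6.5 -24.1  15.6] [0.001 0.025 0.036]
```

Finish the approach, then look at the bed from all cameras to check clearances before lowering.

```bash
python3 -m jog '[[[-1,-25,16,0,0.025,0.036,0],[-3,-25,16,0,0.025,0.036,0],[-4,-25,16,0,0.025,0.036,0],[-5,-24,16,0,0.025,0.036,0],[-7,-24,16,0,0.025,0.036,0]]]'
python3 - <<'E'
from look import *
where(); plan(*bed(-.043,-.115,.064),6)
ims=[]
for n in ("scene","side"):
    f=bot.grab_frame(n); 
    for q in ("brush_head","scrap_3_c","bed_plate_end"): print(n,q,[(np.round(d["xyz"],3).tolist(),round(d["conf"],2)) for d in bot.spot_point(q,f)[:2]])
    v,u=(70,180) if n=="scene" else (90,180)
    ims.append(cv2.resize(f["img"][v:v+170,u:u+220],None,fx=1.8,fy=1.8,interpolation=cv2.INTER_CUBIC))
cv2.imwrite("pics/s3.png",np.hstack(ims)[:,:,::-1])
E
```

```text
clock: 11.25
position: [0.4991, -0.1613, 0.3336]
tool_rot: [-2.535, -0.001, 3.032]
force: [0.2, -0.8, -2.7]
grip_width: 0.0174
finger_force: 57.9
head bed [-0.0424 -0.1156] under 0.1992 yaw 0.001 rot [-2.535e+00 -1.000e-03  3.032e+00] F [ 0.2 -0.8 -2.7] w 0.01742527099925887 q [ 0.56  0.48 -0.86  1.87  0.93  1.39  0.77]
[ 0.1 13.  18.5] [ 0.001 -0.     0.   ]
[ 0.1 13.  18.5] [ 0.001 -0.     0.   ]
[ 0.1 13.  18.4] [ 0.001 -0.     0.   ]
[ 0.1 13.  18.4] [ 0.001 -0.     0.   ]
[ 0.1 13.  18.4] [ 0.001 -0.     0.   ]
[ 0.1 13.  18.4] [ 0.001 -0.     0.   ]
scene brush_head [([0.493, -0.226, 0.219], 0.76)]
scene scrap_3_c [([0.484, -0.168, 0.073], 0.62), ([0.531, -0.262, 0.062], 0.31)]
scene bed_plate_end [([0.53, -0.265, 0.062], 0.63)]
side brush_head [([0.492, -0.217, 0.224], 0.76)]
side scrap_3_c [([0.483, -0.173, 0.071], 0.53)]
side bed_plate_end [([0.53, -0.26, 0.061], 0.57)]
```

View pics/s3.png

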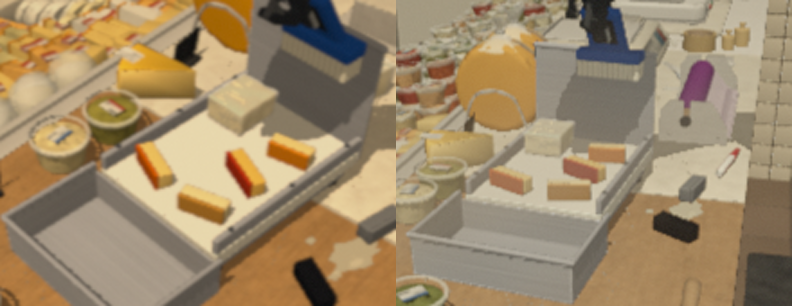

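The picture shows the brush over the plate end, with scrap_3 near the near fence at (290,150) and only slightly turned, and the block clear of it. The networks' head position agrees with my estimate to within 2 mm. Lowering.

```bash
python3 -m jog '[[[0,9,22,0,0,0,0],[0,13,19,0,0,0,0],[0,13,19,0,0,0,0],[0,13,18,0,0,0,0],[0,13,18,0,0,0,0]]]'
python3 -m jog '[[[0,9,13,0,0,0,0],[0,4,5,0,0,0,0],[0,0,0,0,0,0,0]]]'
python3 - <<'E'
from look import *
where(); plan(*bed(-.043,.0,.063),6)
E
```

```text
clock: 12.15
position: [0.4991, -0.1638, 0.2204]
tool_rot: [-2.535, 0.001, 3.035]
force: [0.4, 0.1, -1.2]
grip_width: 0.0175
finger_force: 58.1
clock: 12.45
position: [0.4991, -0.1638, 0.1987]
tool_rot: [-2.535, 0.0, 3.035]
force: [-0.2, -0.5, -2.2]
grip_width: 0.0173
finger_force: 58.0
head bed [-0.0418 -0.118 ] under 0.0643 yaw 0.003 rot [-2.535  0.     3.035] F [-0.2 -0.5 -2.2] w 0.017275015208806355 q [ 0.48  0.69 -0.78  1.98  1.12  1.26  0.52]
[  0.1  16.3 -11. ] [0.001 0.    0.   ]
[  0.1  16.3 -11. ] [0.001 0.    0.   ]
[  0.1  16.3 -11.1] [0.001 0.    0.   ]
[  0.1  16.3 -11.1] [0.001 0.    0.   ]
[  0.1  16.3 -11.1] [0.001 0.    0.   ]
[  0.2  16.3 -11.1] [0.001 0.    0.   ]
```

```bash
python3 -m jog '[[[0,8.2,-5.6,0,0,0,0],[0,8.2,-5.6,0,0,0,0],[0,8.2,-5.6,0,0,0,0],[0,8.2,-5.6,0,0,0,0],[0,8.2,-5.6,0,0,0,0]]]'
python3 -m jog '[[[0,8.2,-5.6,0,0,0,0],[0,8.2,-5.6,0,0,0,0],[0,8.2,-5.6,0,0,0,0],[0,8.2,-5.6,0,0,0,0],[0,8.2,-5.6,0,0,0,0]]]'
python3 - <<'E'
from look import *
where()
ims=[]
for n in ("scene","side"):
    f=bot.grab_frame(n)
    for q in ("scrap_3_c","scrap_2_c","block_c"): print(n,q,[(np.round(d["xyz"],3).tolist(),round(d["conf"],2)) for d in bot.spot_point(q,f)[:2]])
E
```

```text
clock: 12.95
position: [0.5047, -0.1137, 0.1989]
tool_rot: [-2.534, 0.001, 3.034]
force: [-0.4, -0.5, -2.4]
grip_width: 0.0176
finger_force: 58.0
clock: 13.45
position: [0.5099, -0.0646, 0.1982]
tool_rot: [-2.534, 0.001, 3.034]
force: [-0.2, -1.4, -2.0]
grip_width: 0.0173
finger_force: 58.2
head bed [-0.042  -0.0183] under 0.0639 yaw 0.002 rot [-2.534e+00  1.000e-03  3.034e+00] F [-0.2 -1.4 -2. ] w 0.017334650884529675 q [ 0.31  0.72 -0.81  1.93  1.04  1.35  0.4 ]
scene scrap_3_c [([0.499, -0.088, 0.073], 0.74)]
scene scrap_2_c [([0.509, -0.065, 0.074], 0.85), ([0.344, -0.035, 0.016], 0.56)]
scene block_c []
side scrap_3_c [([0.498, -0.091, 0.071], 0.44)]
side scrap_2_c [([0.343, -0.034, 0.014], 0.59), ([0.508, -0.064, 0.074], 0.58)]
side block_c [([0.601, -0.206, 0.081], 0.78)]
```

```bash
python3 -m jog '[[[0,8.2,-5.7,0,0,0,0],[0,8.2,-5.7,0,0,0,0],[0,8.2,-5.7,0,0,0,0],[0,8.2,-5.7,0,0,0,0],[0,8.2,-5.7,0,0,0,0]]]'
python3 -m jog '[[[0,8.2,-5.7,0,0,0,0],[0,8.2,-5.7,0,0,0,0],[0,8.2,-5.7,0,0,0,0],[0,8.2,-5.7,0,0,0,0],[0,8.2,-5.7,0,0,0,0]]]'
python3 - <<'E'
from look import *
where()
ims=[]
for n in ("scene","side"):
    f=bot.grab_frame(n)
    for q in ("scrap_3_c","scrap_2_c","scrap_1_c","scrap_0_c"): print(n,q,[(np.round(d["xyz"],3).tolist(),round(d["conf"],2)) for d in bot.spot_point(q,f)[:2]])
    v,u=(70,180) if n=="scene" else (90,180)
    ims.append(cv2.resize(f["img"][v:v+170,u:u+220],None,fx=1.8,fy=1.8,interpolation=cv2.INTER_CUBIC))
cv2.imwrite("pics/s4.png",np.hstack(ims)[:,:,::-1])
E
```

```text
clock: 14.35
position: [0.5153, -0.0147, 0.1983]
tool_rot: [-2.534, 0.001, 3.034]
force: [-0.3, -2.3, -0.7]
grip_width: 0.0171
finger_force: 58.2
clock: 14.85
position: [0.5206, 0.0347, 0.1982]
tool_rot: [-2.534, 0.001, 3.034]
force: [0.1, -1.2, -2.9]
grip_width: 0.0174
finger_force: 58.2
head bed [-0.0423  0.0816] under 0.0639 yaw 0.002 rot [-2.534e+00  1.000e-03  3.034e+00] F [ 0.1 -1.2 -2.9] w 0.01735103639138038 q [ 0.14  0.78 -0.84  1.85  0.97  1.44  0.3 ]
scene scrap_3_c [([0.51, 0.007, 0.074], 0.8), ([0.564, 0.034, 0.062], 0.34)]
scene scrap_2_c [([0.52, 0.035, 0.077], 0.87), ([0.345, -0.033, 0.015], 0.66)]
scene scrap_1_c [([0.526, 0.074, 0.019], 0.83), ([0.332, -0.187, 0.012], 0.55)]
scene scrap_0_c [([0.615, -0.019, 0.074], 0.44)]
side scrap_3_c [([0.508, 0.009, 0.071], 0.67)]
side scrap_2_c [([0.519, 0.035, 0.074], 0.73), ([0.344, -0.035, 0.013], 0.65)]
side scrap_1_c [([0.526, 0.074, 0.014], 0.72), ([0.336, -0.19, 0.016], 0.65)]
side scrap_0_c [([0.613, -0.018, 0.073], 0.84)]
```

View pics/s4.png

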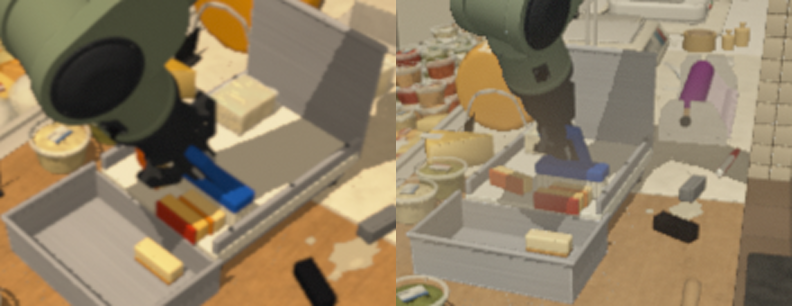

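Scrap_1 already lies in the tray, scrap_2 is at the edge and scrap_3 is behind it. I'll continue past the edge.

```bash
python3 -m jog '[[[0,8.2,-5.7,0,0,0,0],[0,8.2,-5.7,0,0,0,0],[0,8.2,-5.7,0,0,0,0],[0,8.2,-5.7,0,0,0,0],[0,8.2,-5.7,0,0,0,0]]]'
python3 -m jog '[[[0,8.2,-5.7,0,0,0,0],[0,8.2,-5.7,0,0,0,0],[0,8.2,-5.7,0,0,0,0],[0,0,0,0,0,0,0],[0,0,0,0,0,0,0]]]'
python3 - <<'E'
from look import *
where()
f=bot.grab_frame("scene")
for q in ("scrap_3_c","scrap_2_c","scrap_1_c","scrap_0_c"): print(q,[(np.round(d["xyz"],3).tolist(),round(d["conf"],2)) for d in bot.spot_point(q,f)[:2]])
plan(*bed(.04,.02,.12),8)
E
```

```text
clock: 15.85
position: [0.526, 0.0848, 0.1982]
tool_rot: [-2.535, 0.001, 3.034]
force: [0.7, -1.3, -3.5]
grip_width: 0.0172
finger_force: 58.2
clock: 16.35
position: [0.5291, 0.1133, 0.1982]
tool_rot: [-2.534, 0.001, 3.034]
force: [0.1, -0.5, -1.2]
grip_width: 0.0174
finger_force: 58.2
head bed [-0.0424  0.1607] under 0.0639 yaw 0.003 rot [-2.534e+00  1.000e-03  3.034e+00] F [ 0.1 -0.5 -1.2] w 0.017430408926343004 q [ 0.01  0.83 -0.85  1.74  0.93  1.52  0.25]
scrap_3_c [([0.517, 0.067, 0.043], 0.72), ([0.528, 0.091, 0.025], 0.71)]
scrap_2_c [([0.346, -0.032, 0.015], 0.95)]
scrap_1_c [([0.33, -0.186, 0.011], 0.85), ([0.526, 0.088, 0.024], 0.74)]
scrap_0_c [([0.616, -0.016, 0.075], 0.5), ([0.513, 0.067, 0.044], 0.29)]
[-10.3 -18.4   4.3] [0. 0. 0.]
[-10.3 -18.4   4.3] [0. 0. 0.]
[-10.3 -18.4   4.3] [0. 0. 0.]
[-10.3 -18.4   4.3] [0. 0. 0.]
[-10.3 -18.4   4.3] [0. 0. 0.]
[-10.3 -18.4   4.3] [0. 0. 0.]
[-10.3 -18.4   4.3] [0. 0. 0.]
[-10.3 -18.4   4.3] [0. 0. 0.]
```

```bash
python3 -m jog '[[[0,-11,-16,0,0,0,0],[0,-11,-16,0,0,0,0],[0,-11,-16,0,0,0,0],[-10,-16,11,0,0,0,0],[-12,-20,14,0,0,0,0]]]'
python3 -m jog '[[[-14,-20,14,0,0,0,0],[-14,-20,14,0,0,0,0],[-14,-20,14,0,0,0,0],[-12,-16,11,0,0,0,0],[-6,-4,3,0,0,0,0]]]'
python3 - <<'E'
from look import *
where(); plan(*bed(.04,.02,.064),4)
f=bot.grab_frame("scene"); g=bot.grab_frame("side")
for n in (f,g):
  for q in ("scrap_3_c","scrap_2_c","scrap_1_c","scrap_0_c","block_c"): print(q,[(np.round(d["xyz"],3).tolist(),round(d["conf"],2)) for d in bot.spot_point(q,n)[:3]])
E
```

```text
clock: 17.1
position: [0.5467, 0.0683, 0.259]
tool_rot: [-2.536, 0.003, 3.036]
force: [1.0, -0.4, -2.5]
grip_width: 0.0173
finger_force: 58.4
clock: 17.6
position: [0.596, -0.0386, 0.2581]
tool_rot: [-2.533, 0.003, 3.031]
force: [-0.3, 1.1, -2.6]
grip_width: 0.0174
finger_force: 58.1
head bed [0.0406 0.017 ] under 0.1238 yaw -0.001 rot [-2.533e+00  3.000e-03  3.031e+00] F [-0.3  1.1 -2.6] w 0.017414400351507587 q [ 0.26  0.75 -0.82  1.66  1.    1.51  0.57]
[ 0.2  9.2 11.8] [ 0.001  0.    -0.001]
[ 0.2  9.2 11.8] [ 0.001  0.    -0.001]
[ 0.2  9.2 11.8] [ 0.001  0.    -0.001]
[ 0.1  9.2 11.8] [ 0.001  0.    -0.001]
scrap_3_c [([0.516, 0.066, 0.04], 0.73)]
scrap_2_c [([0.528, 0.137, 0.019], 0.64), ([0.343, -0.034, 0.015], 0.55)]
scrap_1_c [([0.524, 0.093, 0.026], 0.85), ([0.334, -0.186, 0.013], 0.68)]
scrap_0_c [([0.615, -0.019, 0.075], 0.56)]
block_c [([0.599, -0.204, 0.082], 0.73)]
scrap_3_c [([0.512, 0.064, 0.038], 0.5)]
scrap_2_c [([0.344, -0.033, 0.015], 0.84), ([0.531, 0.131, 0.017], 0.41), ([0.563, 0.033, 0.06], 0.2)]
scrap_1_c [([0.528, 0.086, 0.023], 0.76), ([0.337, -0.188, 0.012], 0.73)]
scrap_0_c [([0.612, -0.017, 0.071], 0.7)]
block_c [([0.6, -0.204, 0.081], 0.7)]
```

```bash
python3 -m jog '[[[0,9,12,0,0,0,0],[0,9,12,0,0,0,0],[0,9,12,0,0,0,0],[0,9,12,0,0,0,0],[0,0,0,0,0,0,0]]]'
python3 -m jog '[[[0,8.2,-5.7,0,0,0,0],[0,8.2,-5.7,0,0,0,0],[0,8.2,-5.7,0,0,0,0],[0,8.2,-5.7,0,0,0,0],[0,8.2,-5.7,0,0,0,0]]]'
python3 - <<'E'
from look import *
where()
f=bot.grab_frame("side"); print([(np.round(d["xyz"],3).tolist(),round(d["conf"],2)) for d in bot.spot_point("scrap_0_c",f)[:3]])
E
python3 -m jog '[[[0,8.2,-5.7,0,0,0,0],[0,8.2,-5.7,0,0,0,0],[0,8.2,-5.7,0,0,0,0],[0,8.2,-5.7,0,0,0,0],[0,8.2,-5.7,0,0,0,0]]]'
python3 -m jog '[[[0,8.2,-5.7,0,0,0,0],[0,8.2,-5.7,0,0,0,0],[0,8.2,-5.7,0,0,0,0],[0,8.2,-5.7,0,0,0,0],[0,0,0,0,0,0,0]]]'
python3 - <<'E'
from look import *
where()
f=bot.grab_frame("scene"); g=bot.grab_frame("side")
for n in (f,g):
  for q in ("scrap_3_c","scrap_2_c","scrap_1_c","scrap_0_c","block_c"): print(q,[(np.round(d["xyz"],3).tolist(),round(d["conf"],2)) for d in bot.spot_point(q,n)[:3]])
E
```

```text
clock: 18.7
position: [0.5953, -0.0335, 0.194]
tool_rot: [-2.534, -0.001, 3.035]
force: [0.3, 0.3, -2.5]
grip_width: 0.0173
finger_force: 58.4
clock: 19.2
position: [0.6012, 0.0171, 0.1964]
tool_rot: [-2.534, 0.001, 3.034]
force: [0.5, -0.6, -1.6]
grip_width: 0.0173
finger_force: 58.3
head bed [0.0398 0.073 ] under 0.0621 yaw 0.003 rot [-2.534e+00  1.000e-03  3.034e+00] F [ 0.5 -0.6 -1.6] w 0.017307377798500292 q [ 0.15  0.85 -0.8   1.65  1.03  1.49  0.44]
[([0.608, -0.008, 0.071], 0.61)]
clock: 19.8
position: [0.6065, 0.0665, 0.1963]
tool_rot: [-2.534, 0.001, 3.034]
force: [-0.1, -0.3, -1.7]
grip_width: 0.0172
finger_force: 58.3
clock: 20.3
position: [0.6107, 0.1071, 0.1963]
tool_rot: [-2.535, 0.001, 3.036]
force: [-0.3, 0.1, -2.5]
grip_width: 0.0172
finger_force: 58.5
head bed [0.0394 0.1635] under 0.0619 yaw 0.004 rot [-2.535e+00  1.000e-03  3.036e+00] F [-0.3  0.1 -2.5] w 0.0172145817850998 q [ 0.01  0.91 -0.81  1.54  0.99  1.58  0.39]
scrap_3_c [([0.512, 0.067, 0.042], 0.8)]
scrap_2_c [([0.343, -0.034, 0.016], 0.9), ([0.53, 0.137, 0.018], 0.55)]
scrap_1_c [([0.526, 0.089, 0.024], 0.72), ([0.329, -0.188, 0.012], 0.68)]
scrap_0_c [([0.621, 0.085, 0.019], 0.78)]
block_c [([0.601, -0.203, 0.083], 0.74), ([0.551, -0.118, 0.002], 0.67), ([0.647, 0.305, 0.027], 0.28)]
scrap_3_c [([0.517, 0.06, 0.037], 0.58)]
scrap_2_c [([0.343, -0.033, 0.013], 0.57), ([0.531, 0.131, 0.016], 0.38)]
scrap_1_c [([0.526, 0.086, 0.023], 0.72), ([0.337, -0.189, 0.016], 0.62)]
scrap_0_c [([0.62, 0.083, 0.014], 0.77)]
block_c [([0.597, -0.208, 0.08], 0.71)]
```

All four are in the tray. I'll lift and return to above the mat.

```bash
cat >> look.py <<'E'
def mat(x,y,yaw,under): return tool_for(yaw,[x-np.sin(yaw)*.0315,y+np.cos(yaw)*.0315,under+.090])
E
python3 -m jog '[[[0,-12,-17,0,0,0,0],[0,-16,-23,0,0,0,0],[0,-16,-23,0,0,0,0],[0,-16,-23,0,0,0,0],[0,-12,-17,0,0,0,0]]]'
python3 - <<'E'
from look import *
where(); plan(*mat(.442,.377,.78,.15),15)
E
```

```text
clock: 21.4
position: [0.6105, 0.1052, 0.3253]
tool_rot: [-2.535, 0.003, 3.034]
force: [-0.1, -0.8, -2.2]
grip_width: 0.0171
finger_force: 58.4
head bed [0.0395 0.1616] under 0.1909 yaw 0.002 rot [-2.535e+00  3.000e-03  3.034e+00] F [-0.1 -0.8 -2.2] w 0.01708879434431006 q [ 0.03  0.75 -0.85  1.45  0.9   1.72  0.53]
[16.4 17.5 -8.9] [ 0.    -0.034 -0.049]
[15.2 18.3 -9.4] [ 0.    -0.034 -0.049]
[13.9 19.  -9.9] [ 0.    -0.034 -0.049]
[ 12.7  19.6 -10.3] [ 0.    -0.034 -0.049]
[ 11.3  20.2 -10.8] [ 0.    -0.034 -0.049]
[ 10.   20.7 -11.1] [ 0.    -0.034 -0.049]
[  8.6  21.2 -11.4] [ 0.    -0.034 -0.049]
[  7.1  21.6 -11.7] [ 0.    -0.034 -0.049]
[  5.7  21.9 -11.9] [ 0.    -0.034 -0.049]
[  4.2  22.1 -12.1] [ 0.    -0.034 -0.049]
[  2.7  22.3 -12.2] [ 0.    -0.034 -0.049]
[  1.2  22.4 -12.3] [ 0.    -0.034 -0.049]
[ -0.3  22.4 -12.3] [ 0.    -0.034 -0.049]
[ -1.8  22.3 -12.3] [ 0.    -0.034 -0.049]
[ -3.3  22.2 -12.2] [ 0.    -0.034 -0.049]
```

```bash
python3 -m jog '[[[16,18,-9,0,-0.034,-0.049,0],[15,18,-9,0,-0.034,-0.049,0],[14,19,-10,0,-0.034,-0.049,0],[13,20,-10,0,-0.034,-0.049,0],[11,20,-11,0,-0.034,-0.049,0]]]'
python3 -m jog '[[[10,21,-11,0,-0.034,-0.049,0],[9,21,-11,0,-0.034,-0.049,0],[7,22,-12,0,-0.034,-0.049,0],[6,22,-12,0,-0.034,-0.049,0],[4,22,-12,0,-0.034,-0.049,0]]]'
python3 -m jog '[[[3,22,-12,0,-0.034,-0.049,0],[1,22,-12,0,-0.034,-0.049,0],[0,22,-12,0,-0.034,-0.049,0],[-2,22,-12,0,-0.034,-0.049,0],[-3,22,-12,0,-0.034,-0.049,0]]]'
python3 -m jog '[[[0,0,0,0,0,0,0],[0,0,0,0,0,0,0]]]'
python3 - <<'E'
from look import *
where(); plan(*mat(.442,.377,.78,.0055),6)
f=bot.grab_frame("side"); cv2.imwrite("pics/s5.png",f["img"][:,:,::-1])
print([(np.round(d["xyz"],3).tolist(),round(d["conf"],2)) for d in bot.spot_point("brush_head",f)[:2]])
E
```

```text
clock: 21.9
position: [0.5392, 0.2115, 0.3084]
tool_rot: [-2.534, 0.001, -2.948]
force: [-0.1, 0.3, -3.0]
grip_width: 0.0171
finger_force: 58.5
clock: 22.4
position: [0.4674, 0.317, 0.2943]
tool_rot: [-2.534, 0.001, -2.649]
force: [-0.5, 0.1, -2.5]
grip_width: 0.0174
finger_force: 58.4
clock: 22.9
position: [0.3969, 0.4201, 0.2807]
tool_rot: [-2.534, 0.0, -2.351]
force: [0.3, 0.3, -2.5]
grip_width: 0.0175
finger_force: 58.4
clock: 23.1
position: [0.3974, 0.4194, 0.2806]
tool_rot: [-2.534, 0.0, -2.354]
force: [0.2, -0.1, -2.3]
grip_width: 0.0172
finger_force: 58.4
head bed [-0.1584  0.4739] under 0.1463 yaw 0.898 rot [-2.534  0.    -2.354] F [ 0.2 -0.1 -2.3] w 0.01722548226989166 q [-0.49  0.78 -1.06  1.7   1.07  1.64  0.52]
[-0.3 13.5 19.2] [0.    0.001 0.001]
[-0.3 13.6 19.2] [0.    0.001 0.001]
[-0.3 13.6 19.2] [0.    0.001 0.001]
[-0.3 13.6 19.2] [0.    0.001 0.001]
[-0.3 13.6 19.2] [0.    0.001 0.001]
[-0.3 13.6 19.1] [0.    0.001 0.001]
[([0.564, 0.033, 0.059], 0.71), ([0.444, 0.375, 0.168], 0.57)]
```

View pics/s5.png

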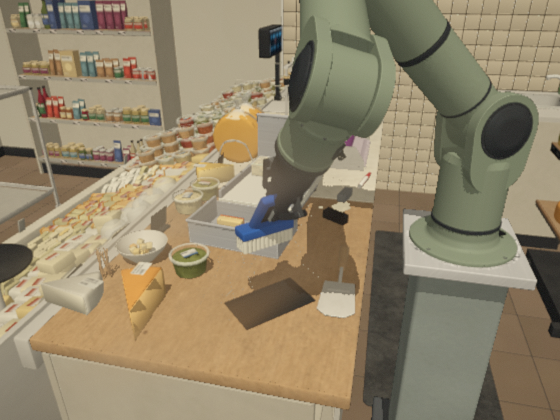

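The brush is held level at (265,235), above the mat at (270,300), and parallel to it. Lowering gently.

```bash
python3 -m jog '[[[0,14,20,0,0,0,0],[0,14,20,0,0,0,0],[0,14,20,0,0,0,0],[0,14,20,0,0,0,0],[0,13,18,0,0,0,0]]]'
python3 -m jog '[[[0,8,11,0,0,0,0],[0,2,3,0,0,0,0],[0,0.6,0.8,0,0,0,0],[0,0.6,0.8,0,0,0,0],[0,0,0,0,0,0,0]]]'
python3 -c "
from look import *
where()"
```

```text
clock: 23.7
position: [0.3982, 0.4187, 0.1596]
tool_rot: [-2.533, 0.0, -2.357]
force: [0.1, 0.0, -1.2]
grip_width: 0.0171
finger_force: 58.4
clock: 24.2
position: [0.3974, 0.4199, 0.1421]
tool_rot: [-2.534, 0.001, -2.355]
force: [0.3, -0.7, -2.4]
grip_width: 0.0172
finger_force: 58.3
head bed [-0.1585  0.4744] under 0.0078 yaw 0.897 rot [-2.534e+00  1.000e-03 -2.355e+00] F [ 0.3 -0.7 -2.4] w 0.017224467510786535 q [-0.54  0.97 -0.96  1.76  1.22  1.53  0.35]
```

```bash
python3 -m jog '[[[0,0.6,0.8,0,0,0,0],[0,0.6,0.8,0,0,0,0],[0,0.6,0.8,0,0,0,0],[0,0,0,0,0,0,0]]]'
python3 -m jog '[[[0,0.6,0.8,0,0,0,0],[0,0,0,0,0,0,0],[0,0,0,0,0,0,0]]]'
```

```text
clock: 24.6
position: [0.3971, 0.4198, 0.1382]
tool_rot: [-2.534, 0.0, -2.355]
force: [0.3, -0.2, -3.3]
grip_width: 0.0174
finger_force: 58.3
clock: 24.9
position: [0.3971, 0.4198, 0.1373]
tool_rot: [-2.534, 0.0, -2.355]
force: [0.6, 0.5, -3.2]
grip_width: 0.017
finger_force: 58.3
```

```bash
python3 -m jog '[[[0,0.6,0.8,0,0,0,0],[0,0,0,0,0,0,0]]]'
python3 -m jog '[[[0,0.6,0.8,0,0,0,0],[0,0,0,0,0,0,0]]]'
```

```text
clock: 25.1
position: [0.397, 0.4199, 0.1369]
tool_rot: [-2.533, 0.0, -2.355]
force: [-3.5, -1.0, 7.2]
grip_width: 0.0171
finger_force: 59.7
clock: 25.3
position: [0.3968, 0.42, 0.1368]
tool_rot: [-2.532, 0.001, -2.354]
force: [-8.1, -3.2, 21.8]
grip_width: 0.0177
finger_force: 61.3
```

```bash
python3 -m jog '[[[0,-0.6,-0.8,0,0,0,0],[0,0,0,0,0,0,0],[0,0,0,0,0,0,0.3],[0,0,0,0,0,0,0.4],[0,0,0,0,0,0,0.7]]]' 20
python3 -m jog '[[[0,0,0,0,0,0,1],[0,0,0,0,0,0,1],[0,0,0,0,0,0,1],[0,0,0,0,0,0,1],[0,0,0,0,0,0,1]]]'
python3 -m jog '[[[0,0,-10,0,0,0,1],[0,0,-20,0,0,0,1],[0,0,-30,0,0,0,1],[0,0,-30,0,0,0,1],[0,0,-30,0,0,0,1]]]'
python3 -m jog '[[[0,0,-30,0,0,0,1],[0,0,0,0,0,0,1],[0,0,0,0,0,0,1]]]'
python3 - <<'E'
from look import *
f=bot.grab_frame("scene"); g=bot.grab_frame("side"); cv2.imwrite("pics/s6.png",np.hstack([cv2.resize(f["img"][90:360,120:400],None,fx=1.4,fy=1.4),cv2.resize(g["img"][90:360,120:400],None,fx=1.4,fy=1.4)])[:,:,::-1])
for n in (f,g):
  for q in ("scrap_3_c","scrap_2_c","scrap_1_c","scrap_0_c","block_c","tub_c","brush_head","brush_grip"): print(q,[(np.round(d["xyz"],3).tolist(),round(d["conf"],2)) for d in bot.spot_point(q,n)[:2]])
E
```

```text
clock: 25.8
position: [0.3971, 0.4198, 0.1362]
tool_rot: [-2.534, 0.0, -2.355]
force: [-0.5, -0.1, 0.0]
grip_width: 0.0471
finger_force: 0.0
clock: 26.3
position: [0.3971, 0.4199, 0.1363]
tool_rot: [-2.534, 0.0, -2.355]
force: [0.9, 0.6, -0.5]
grip_width: 0.0851
finger_force: 0.0
clock: 26.8
position: [0.347, 0.4694, 0.2373]
tool_rot: [-2.535, 0.001, -2.354]
force: [0.9, -0.1, -0.2]
grip_width: 0.0857
finger_force: 0.0
clock: 27.1
position: [0.3355, 0.4811, 0.2608]
tool_rot: [-2.534, 0.002, -2.353]
force: [0.4, -0.0, 0.0]
grip_width: 0.0851
finger_force: 0.0
scrap_3_c [([0.516, 0.068, 0.043], 0.52), ([0.6, -0.203, 0.081], 0.36)]
scrap_2_c [([0.346, -0.034, 0.014], 0.96), ([0.531, 0.134, 0.017], 0.67)]
scrap_1_c [([0.331, -0.184, 0.011], 0.91), ([0.525, 0.088, 0.028], 0.51)]
scrap_0_c []
block_c [([0.599, -0.206, 0.082], 0.94), ([0.532, -0.26, 0.063], 0.5)]
tub_c []
brush_head []
brush_grip [([0.516, 0.068, 0.039], 0.32)]
scrap_3_c [([0.515, 0.067, 0.041], 0.73), ([0.524, 0.086, 0.02], 0.68)]
scrap_2_c [([0.344, -0.036, 0.012], 0.66), ([0.53, 0.134, 0.015], 0.51)]
scrap_1_c [([0.525, 0.085, 0.025], 0.49)]
scrap_0_c [([0.621, 0.082, 0.015], 0.69)]
block_c [([0.6, -0.209, 0.082], 0.58)]
tub_c [([0.648, 0.305, 0.024], 0.97)]
brush_head [([0.445, 0.379, 0.025], 0.86)]
brush_grip [([0.419, 0.399, 0.091], 0.96)]
```

View pics/s6.png

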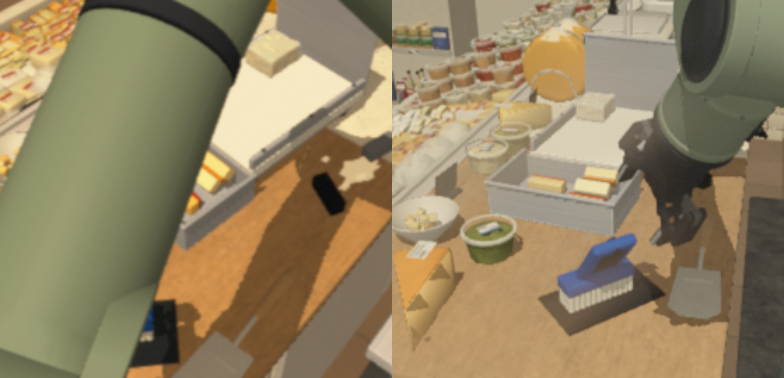

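The brush stands free on its mat at (597,285), the offcuts are in the tray, the bed is empty apart from the block, and the gripper is clear. I'm handing in.

```bash
python3 -c "
from workcell import bot
print(bot.job_done())"
```

```text
the job is handed in; nothing more can be done
None
```

I swept all four offcuts into the tray and stood the brush back on its mat. The last camera check showed the block and tub where they started and the gripper clear. I handed the job in after about 27 s on the robot's clock, and the hand-in gave no verdict.

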